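Shift the sanding spindle into third

TASK

Change the sanding spindle's gearbox into third gear: with the fingertips or the outside of the fingers, push the red gear knob along its H-shaped gate - into the middle lane if it is not there yet, across to the right, then forward, away from the robot, fully home in the far right slot, the one with the green three-dot plate. Only push the knob: do not lift it, do not ram it hard against the gate, and leave the glue bottle, the spare sanding cone and the spanner where they are. Let the lever go when it is in third.

Things in the scene. Friction and masses are not known exactly. Their poses are not given: they have to be found in the camera images.
- gearbox: Blue gearbox fixed to the bench, 200 x 180 x 100 mm (x, y, z); origin: centre of its underside, on the bench. Its x is 'forward' (away from the robot, turned up to 0.45 rad either way), y left, z up. On its far side (x 100 to 270 mm) a grey motor up to 125 mm high with a black box up to 145 mm; on its left (x 10 to 70, y 90 to 205 mm) a sanding cone on a shaft, up to 90 mm high.
- gate (a point): Centre of the top face of the aluminium gate plate (130 x 130 mm, top 120 mm above the bench) over the gearbox origin; axes as the gearbox. Its H opening: two slots along x, centred 17 mm left and right (y = +17, -17 mm), 18 mm wide, from x = -30 to 30 mm, joined by a middle lane 22 mm wide (x = -11 to 11 mm). The tongues between the slots end square, with 3 mm round corners.
- third (a point): Centre of the green plate with three white dots at the end of the third slot, on top of the gate plate, 47 mm forward and 23 mm right of the gate's centre. The other slot ends have black plates: first far left (1 dot), second near left (2), fourth near right (4).
- across (a joint): Sideways tilt of the lever, rad, about gearbox x, pivot on the gearbox axis 45 mm above the bench: -0.26 fully left, +0.26 fully right; in the left/right column beyond -0.20/+0.20. Starts in the left column. Stiff by friction (about 3 N at the knob), stays where left, no spring. The gate blocks crossing unless fore is near 0 (within about 0.07; the round corners guide it in from about 0.1).
- fore (a joint): Forward tilt of the lever, rad, same pivot: +0.30 fully forward (stop), 0 middle lane, -0.30 fully back (stop); starts anywhere between. Same friction, no spring. Knob centre in the gearbox frame, m: x = 0.145 sin(fore), y = -0.145 cos(fore) sin(across), z = 0.045 + 0.145 cos(fore) cos(across).
- lift (a joint): How far the knob is pulled up along the lever, m: 0 is down. A spring holds it down with 10 N; 13 N lifts it 6 mm (a lock-out for reverse, not to be used here).
- knob (a point): Centre of the red knob on top of the lever: an upright cylinder 34 mm in diameter, 44 mm high, its axis along the lever, 22 mm above and below this point (lever upright: 168 to 212 mm above the bench). The bare steel rod below it is 12 mm thick.
- glue: Yellow glue bottle, 52 mm in diameter, 130 mm high, standing beside the gearbox on the left; origin at the centre of its underside. Must stay put.
- cone: Spare brick-red sanding cone, 56 mm in diameter at its foot, 75 mm high, standing beside the gearbox on the right; origin at the centre of its underside. Must stay put.
- spanner: Steel spanner 160 mm long lying on the bench on the right of the gearbox; origin at its middle, x along it. Must stay put.

How it is judged:
By the outcome, as a careful person would: the job done as asked, in the order asked, and still so for the second after the job is handed in, with the robot touching nothing.
It also fails if it takes over 54 s, if anything falls off the work surface, if the arm or the gripper's body presses on something with over 40 N, if the wrist force passes 120 N, or if a joint passes its speed limit or range.

ROBOT

A 7-joint arm with a two-finger parallel gripper is mounted at the origin on the work surface. World frame = base frame: x ahead of the robot, y to its left, z up, the work surface at z = 0. Lengths are in m, angles in rad, forces in N, time in s.
With the tool pointing down it reaches from about 0.4 to 0.875 m from the base axis. Payload 19.3 kg.
Tool frame: the origin (TCP) lies midway between the tips of the shut fingers; the grasp point (between the pads) lies 19 mm behind it; x points along the fingers, y is the direction in which the jaws open and shut, and the axes are right-handed (so a half turn about x gives the same grasp; the last joint's range is limited). The gripper opens to 85 mm and grips with 20 to 120 N. Pads are 22 mm wide; open, the fingers measure 114 mm over their backs; the gripper's body (76 mm by 85 mm) begins 54 mm behind the grasp point. The pads swing forward as they close: fully open they stand 13 mm farther back than shut.
Start: joints at [1.054, 0.521, -0.036, 1.599, 0.021, 1.021, -0.113], TCP at [0.27, -0.564, 0.231] pointing down, gripper open.
Joint ranges: [-2.91, 2.91], [-0.3, 2.13], [-1.5, 1.42], [0.17, 2.43], [-1.26, 4.41], [0.16, 1.93], [-2.52, 2.52]. Speed limits (rad/s): [1.89, 1.89, 2.39, 2.39, 3.01, 3.01, 3.01].

INTERFACE

Orientations are given as [roll, pitch, yaw] about the fixed x, y, z axes, in that order (R = Rz(yaw) Ry(pitch) Rx(roll)).
In Python, from workcell import telemetry, vision, workorder gives the robot as it stands. The module is installed in compiled form; this text tells all that it offers.
- The arm moves only by the tool play_rows, never from a script. Its argument "deltas" is a list of rows, each a list of 7 numbers: the shift along the world's x, y, z in mm, then the turn, a rotation vector about the world's x, y, z in degrees, then the finger opening in mm, from 0 to 85.4. In form: [[x, y, z, wx, wy, wz, jaw], ...]. A call has 1 to 8 rows; each row shifts and turns the commanded pose from where the row before left it; what a row does not reach is not made up. A row lasts 1/8 s, in which the tool goes at most 62.5 mm and 10.7 degrees, less where a joint would pass 70% of its speed; a pose out of reach is approached as far as the arm can. A call with a gripper value outside its range is refused whole. The fingers move at their own pace and stop on an object; "grip_force" is the grip in N (left out, the last holds). Time passes only in rows, so rows that do not move let the fingers close. It gives the time, the measured TCP pose, the force and the opening at its end, in the units of the state.
- telemetry.observe(): the state, without advancing time (a new reading comes with each control period).
- vision.grab_frame(name): name is "side" or "top"; returns the picture (420x560x3 uint8, red, green, blue); there is no depth.
- vision.camera_info(name): a dict with "mtx" (3x3 intrinsics, pixels), "rvec" (rotation vector, rad) and "tvec" (3), from world to camera coordinates, as OpenCV has them. Camera axes: x right, y down, z forward; pixel columns grow to the right and rows downward; lengths in m; the calibration is good to about 2 mm. A picture is of the moment at which its call begins. camera_info takes no time and is no camera call.
- workorder.job_done(): hands the job in, once; it reports no verdict.
The state is a dict: "clock": time; "qpos": joint angles; "qd": joint speeds; "joint_efforts": joint torques, N m; "position": TCP position; "tool_rot": TCP orientation; "force": force on the tool from outside, world axes, zero at the start; "moment": the same for the moment, N m; "grip_width": finger opening in m.
Only numpy, scipy, OpenCV 4.12 (cv2) and the standard library are available. Lean on these libraries where they do the work, as an engineer would, in place of code of your own. Each camera call takes 0.05 s, during which the arm holds its last target. There are 200 camera calls.

## Working session

There is one attempt and no reset: what is moved stays moved. The work goes in short steps, Python scripts to look and compute and a tool call to move; the robot and the scene stay as the last step left them, time stands still between calls to the robot, and variables do not carry over. Pictures are saved under pics/ and viewed, about 8 in all and at most 12, crops included, and the job is handed in when it is done.

Besides the shell and the picture viewer there is one more tool, called after ">>>" by a JSON object that holds its "op" and its "data", one argument or row to a line. play_rows: Moves the arm, as the interface text tells. Its arguments: {"type":"object","properties":{"deltas":{"type":"array","items":{"type":"array","items":{"type":"number"}}},"grip_force":{"type":"number"}},"required":["deltas"]}

```bash
mkdir -p pics; python3 - <<'E'
from workcell import telemetry, vision
import cv2,numpy as np
s=telemetry.observe();print(s)
for n in("side","top"):
    im=vision.grab_frame(n);cv2.imwrite(f"pics/{n}0.png",im[:,:,::-1]);c=vision.camera_info(n)
    R=cv2.Rodrigues(np.array(c["rvec"]))[0];print(n,c["mtx"],(-R.T@np.array(c["tvec"]).ravel()),R)
E
```

```text
{'clock': 0.0, 'qpos': array([ 1.05378587,  0.52203991, -0.03632435,  1.60001471,  0.02120023,
        1.02108069, -0.11280636]), 'qd': array([ 1.40381214e-03,  1.69724638e-03,  4.85287575e-04,  2.36561124e-05,
        9.75913187e-05,  5.31601451e-04, -1.27966895e-04]), 'joint_efforts': array([-1.07495322e-03, -9.27126002e+01,  1.97923064e+00, -3.69926977e+01,
        1.76764122e-02,  8.27162003e-03, -7.87523902e-06]), 'position': array([ 0.26987482, -0.56335354,  0.23070722]), 'tool_rot': array([-1.49812484,  1.56963866,  2.09025953]), 'force': array([ 0.06403959, -0.38442041,  0.05233224]), 'moment': array([-0.02018449,  0.01072733, -0.07577718]), 'grip_width': 0.08538562140632551}
side [[379.45683041   0.         278.43226334]
 [  0.         379.45683041 207.83651177]
 [  0.           0.           1.        ]] [0.51091278 0.67598845 0.64151777] [[-0.98697269 -0.15978395 -0.01881497]
 [-0.07958506  0.58650241 -0.806028  ]
 [ 0.13982536 -0.79403023 -0.59157827]]
top [[485.28580929   0.         275.43915358]
 [  0.         485.28580929 217.85481389]
 [  0.           0.           1.        ]] [0.55273144 0.02279402 1.14130027] [[-0.00173078 -0.99999243 -0.00348586]
 [-0.99787549  0.00195412 -0.0651206 ]
 [ 0.06512692  0.00336575 -0.99787131]]
```

View pics/side0.png

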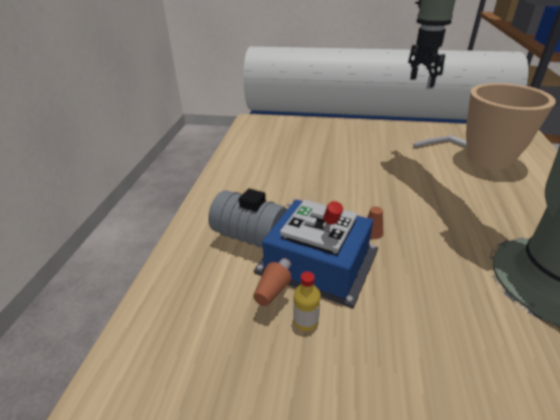

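View pics/top0.png

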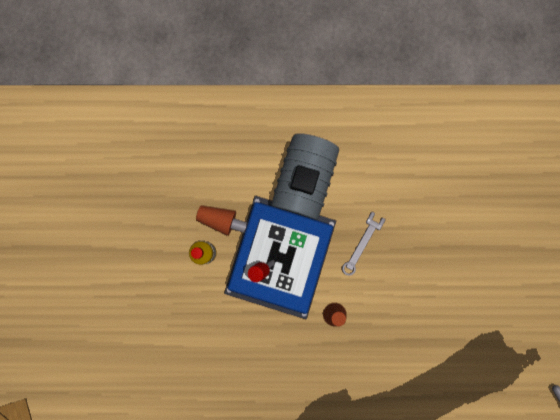

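The top view shows the gearbox turned clockwise, with its gate near (282,258), the green plate at (298,240) and the knob near-left at (258,272). Bottle at (202,253), spare cone at (336,315), spanner right at (362,245).

```bash
cat > h.py <<'E'
from workcell import telemetry, vision
import cv2,numpy as np
def cam(n):
    c=vision.camera_info(n);R=cv2.Rodrigues(np.array(c["rvec"]))[0];t=np.array(c["tvec"]).ravel()
    return np.array(c["mtx"]),R,t
def ray(n,p):
    K,R,t=cam(n);d=R.T@np.linalg.inv(K)@[p[0],p[1],1];return -R.T@t,d/np.linalg.norm(d)
def onz(n,p,z):
    o,d=ray(n,p);return o+d*(z-o[2])/d[2]
def tri(p,q):
    A=np.zeros((3,3));b=np.zeros(3)
    for n,x in(("top",p),("side",q)):
        o,d=ray(n,x);M=np.eye(3)-np.outer(d,d);A+=M;b+=M@o
    return np.linalg.solve(A,b)
def mask(im,lo,hi,box):
    h=cv2.cvtColor(im,cv2.COLOR_RGB2HSV);m=cv2.inRange(h,lo,hi);k=np.zeros_like(m);x0,y0,x1,y1=box;k[y0:y1,x0:x1]=255;return m&k
def big(m):
    c=max(cv2.findContours(m,0,2)[0],key=cv2.contourArea);M=cv2.moments(c);return c,np.array([M["m10"],M["m01"]])/M["m00"],M["m00"]
def knobmask(im,box): return mask(im,(0,190,90),(5,255,255),box)|mask(im,(174,190,90),(180,255,255),box)
E
python3 - <<'E'
from h import *
T=cv2.imread("pics/top0.png")[:,:,::-1].copy();S=cv2.imread("pics/side0.png")[:,:,::-1].copy()
bt=(225,190,340,325);bs=(265,195,380,290)
g=[big(mask(i,(45,100,60),(80,255,255),b)) for i,b in((T,bt),(S,bs))]
print("green",[x[1:] for x in g],onz("top",g[0][1],.12),onz("side",g[1][1],.12))
w=mask(T,(0,0,120),(180,70,255),(230,215,330,305));c=big(w)[0];r=cv2.minAreaRect(cv2.convexHull(c));print(r)
B=cv2.boxPoints(r);P=np.array([onz("top",p,.12) for p in B]);print(P,P.mean(0))
b=mask(T,(105,120,40),(125,255,255),bt);r=cv2.minAreaRect(big(b)[0]);print("blue",r);P=np.array([onz("top",p,.10) for p in cv2.boxPoints(r)]);print(P,P.mean(0))
k=[big(knobmask(i,x)) for i,x in((T,bt),(S,bs))]
for x in k: print("knob",x[1:],cv2.boundingRect(x[0]))
print(tri(k[0][1],k[1][1]))
for n,i,x in(("top",T,bt),("side",S,bs)):
    x0,y0,x1,y1=x;cv2.imwrite(f"pics/c_{n}.png",cv2.resize(i[y0:y1,x0:x1,::-1],None,fx=5,fy=4.4 if n=="top" else 5,interpolation=2))
E
```

```text
green [(array([297.2772384 , 239.14131607]), 154.5), (array([300.33333333, 212.13333333]), 2.5)] [ 0.57444384 -0.01960214  0.12      ] [ 0.58193933 -0.01436187  0.12      ]
((280.2307434082031, 257.29400634765625), (62.4476318359375, 62.76591110229492), 17.281496047973633)
[[ 0.49343182  0.09832938  0.12      ]
 [ 0.61903504  0.05935389  0.12      ]
 [ 0.57969356 -0.06607766  0.12      ]
 [ 0.45476219 -0.02623142  0.12      ]] [0.53673065 0.01634355 0.12      ]
blue ((280.117431640625, 257.2242126464844), (84.1135482788086, 93.5390396118164), 17.35402488708496)
[[ 0.46831057  0.13185303  0.1       ]
 [ 0.65927262  0.07261999  0.1       ]
 [ 0.60479432 -0.09986663  0.1       ]
 [ 0.41521187 -0.03885489  0.1       ]] [0.53689734 0.01643787 0.1       ]
knob (array([257.6440678 , 272.53601695]), 236.0) (248, 265, 21, 17)
knob (array([331.85140562, 216.87751004]), 83.0) (326, 211, 14, 12)
[0.50865348 0.06166063 0.17206033]
```

View pics/c_top.png

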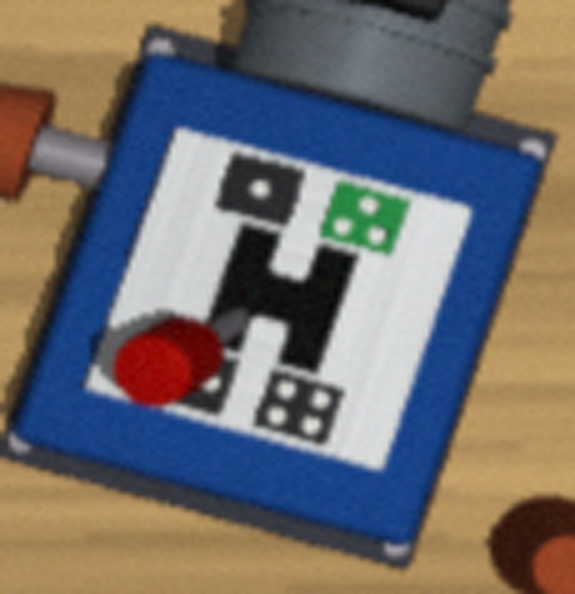

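The crop confirms it: the rod leaves the near-left (second) slot, and the knob's top leans to near left.

```bash
python3 - <<'E'
from h import *
from scipy.spatial.transform import Rotation as Ro
R=Ro.from_euler("xyz",telemetry.observe()["tool_rot"]).as_matrix();print(R.round(3))
print("jaw yaw deg",np.degrees(np.arctan2(R[1,1],R[0,1])))
for p in((468,165),(495,172),(525,160),(415,147)):print("pot/etc",p,onz("side",p,0))
f=np.array([np.cos(-.302),np.sin(-.302)]);l=np.array([-f[1],f[0]]);c=np.array([.537,.0165])
k=np.array([.5087,.0617])-c;print("knob gb",k@f,k@l)
for gx,gy in((-.095,.035),(-.0,.1),(0,-.037+.03),(-.06,-.037),(0.01,-.037)):print(gx,gy,c+gx*f+gy*l)
E
```

```text
[[-0.     0.432 -0.902]
 [ 0.001 -0.902 -0.432]
 [-1.    -0.001  0.   ]]
jaw yaw deg -64.40148545899538
pot/etc (468, 165) [ 0.07786542 -0.50652992  0.        ]
pot/etc (495, 172) [ 0.00379547 -0.47077619  0.        ]
pot/etc (525, 160) [-0.11690624 -0.56541698  0.        ]
pot/etc (415, 147) [ 0.23382008 -0.61705942  0.        ]
knob gb -0.0404630911247981 0.034737130805901115
-0.095 0.035 [0.45670942 0.0781719 ]
-0.0 0.1 [0.56674303 0.11197435]
0 -0.006999999999999999 [0.53491799 0.0098168 ]
-0.06 -0.037 [ 0.46871047 -0.00097969]
0.01 -0.037 [ 0.53554251 -0.02179981]
```

>>> {"op": "play_rows", "data": {
  "deltas": [
    [20,40,4,0,0,3,0],
    [20,40,4,0,0,3,0],
    [20,40,4,0,0,3,0],
    [20,40,4,0,0,3,0],
    [20,40,4,0,0,3,0],
    [20,40,4,0,0,3,0],
    [20,40,4,0,0,3,0],
    [20,40,4,0,0,3,0]
  ]
}}

```text
clock: 1.1
position: [0.4304, -0.2423, 0.2633]
tool_rot: [-0.995, 1.571, 3.014]
force: [-0.0, -0.3, -1.0]
grip_width: 0.0004
```

>>> {"op": "play_rows", "data": {
  "deltas": [
    [3,40,0,0,0,3,0],
    [3,40,0,0,0,3,0],
    [3,40,0,0,0,3,0],
    [3,40,0,0,0,3,0],
    [3,40,0,0,0,3,0],
    [3,40,0,0,0,3,0],
    [3,40,0,0,0,3,0],
    [3,40,0,0,0,2,0]
  ]
}}

```text
clock: 2.1
position: [0.4539, 0.0775, 0.2632]
tool_rot: [-0.635, 1.571, -2.509]
force: [0.3, -0.8, 0.1]
grip_width: -0.0
```

>>> {"op": "play_rows", "data": {
  "deltas": [
    [0,0,0,0,0,0,0],
    [0,0,0,0,0,0,0]
  ]
}}

```text
clock: 2.35
position: [0.4538, 0.0759, 0.2631]
tool_rot: [-0.742, 1.57, -2.617]
force: [0.7, -1.3, -1.0]
grip_width: 0.0002
```

>>> {"op": "play_rows", "data": {
  "deltas": [
    [0,0,-30,0,0,0,0],
    [0,0,-30,0,0,0,0],
    [0,0,-25,0,0,0,0],
    [0,0,0,0,0,0,0]
  ]
}}

```text
clock: 2.85
position: [0.4532, 0.0753, 0.1772]
tool_rot: [-1.046, 1.568, -2.922]
force: [0.1, -0.0, 0.7]
grip_width: 0.0
```

>>> {"op": "play_rows", "data": {
  "deltas": [
    [5.7,-1.8,0,0,0,0,0],
    [5.7,-1.8,0,0,0,0,0],
    [5.7,-1.8,0,0,0,0,0],
    [5.7,-1.8,0,0,0,0,0],
    [5.7,-1.8,0,0,0,0,0],
    [5.7,-1.8,0,0,0,0,0],
    [5.7,-1.8,0,0,0,0,0],
    [0,0,0,0,0,0,0]
  ]
}}

```text
clock: 3.85
position: [0.4943, 0.0636, 0.1782]
tool_rot: [2.955, 1.571, 1.08]
force: [-2.0, 0.9, 2.2]
grip_width: -0.0001
```

```bash
python3 - <<'E'
from h import *
s=telemetry.observe();print(s["position"],s["force"])
T=vision.grab_frame("top");S=vision.grab_frame("side")
a=cv2.resize(T[190:325,210:345,::-1],(400,400));b=cv2.resize(S[150:285,260:395,::-1],(400,400))
cv2.imwrite("pics/p1.png",np.hstack([a,b]))
E
```

```text
[0.49428055 0.06364047 0.17821923] [-1.981429    0.91720889  2.22736342]
```

View pics/p1.png

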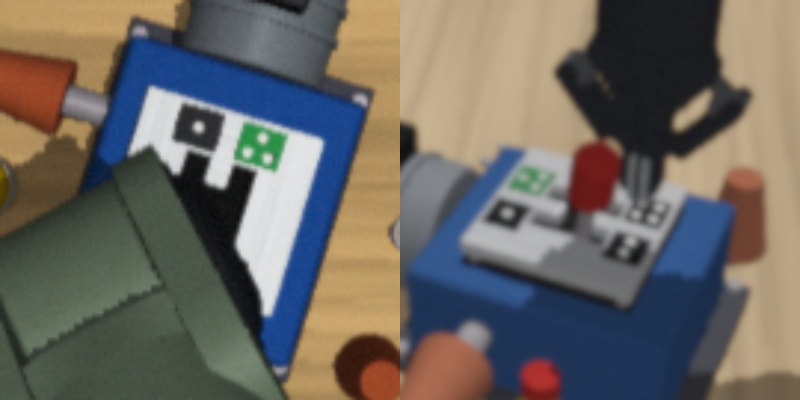

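The right half (side view) shows the closed fingers behind the knob (595,175), which has moved forward but not yet to the lane.

```bash
cat >> h.py <<'E'
from scipy.optimize import least_squares
C=np.array([.537,.0165]);F=np.array([np.cos(.302),-np.sin(.302)]);L=np.array([-F[1],F[0]])
def lever(n="side",box=(265,140,380,290),save=None):
    im=vision.grab_frame(n);k=big(knobmask(im,box))
    if save: cv2.imwrite(save,cv2.resize(im[150:285,240:395,::-1],None,fx=3,fy=3))
    K,R,t=cam(n)
    def fn(q):
        f,a=q;x=.145*np.sin(f);y=-.145*np.cos(f)*np.sin(a);z=.045+.145*np.cos(f)*np.cos(a)
        w=np.r_[C+x*F+y*L,z];c=K@(R@w+t);return c[:2]/c[2]-k[1]
    s=telemetry.observe();p=s["position"];d=p[:2]-C
    print("fore,across",least_squares(fn,[0,0]).x.round(3),"area",k[2],"TCP gb mm",(1e3*np.array([d@F,d@L,p[2]])).round(1),"force gb",np.array([s["force"][:2]@F,s["force"][:2]@L,s["force"][2]]).round(1))
E
python3 -c "
from h import *
lever()"
```

```text
fore,across [-0.159 -0.232] area 192.0 TCP gb mm [-55.2  32.3 178.2] force gb [-1.6  0.5  0.6]
```

>>> {"op": "play_rows", "data": {
  "deltas": [
    [5.7,-1.8,0,0,0,0,0],
    [5.7,-1.8,0,0,0,0,0],
    [5.7,-1.8,0,0,0,0,0],
    [3.8,-1.2,0,0,0,0,0],
    [0,0,0,0,0,0,0],
    [0,0,0,0,0,0,0]
  ]
}}

```text
clock: 4.75
position: [0.5148, 0.0571, 0.1783]
tool_rot: [1.073, 1.571, -0.802]
force: [-1.1, 0.3, 0.5]
grip_width: -0.0
```

```bash
python3 -c "
from h import *
lever()"
```

```text
fore,across [-0.022 -0.227] area 195.0 TCP gb mm [-33.3  32.2 178.3] force gb [-1.2 -0.   0.7]
```

>>> {"op": "play_rows", "data": {
  "deltas": [
    [-15.3,4.7,0,0,0,0,0],
    [-15.3,4.7,0,0,0,0,0],
    [6.4,20.7,0,0,0,0,0],
    [6.4,20.7,0,0,0,0,0],
    [6.4,20.7,0,0,0,0,0],
    [31,-9.6,0,0,0,0,0],
    [31,-9.6,0,0,0,0,0],
    [0,0,0,0,0,0,0]
  ]
}}

```text
clock: 5.8
position: [0.566, 0.1089, 0.1781]
tool_rot: [1.805, 1.571, -0.071]
force: [-1.0, -0.1, 0.5]
grip_width: 0.0001
```

```bash
python3 -c "
from h import *
lever(save='pics/p2.png')"
```

```text
fore,across [-0.21  -1.296] area 72.5 TCP gb mm [ -1.1  97.1 178.1] force gb [-0.8  0.7 -0. ]
```

View pics/p2.png

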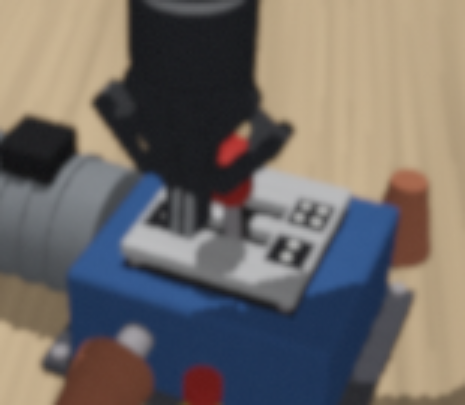

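The gripper covers part of the knob from the side. The fingers stand left of it, and the rod is in the lane. Next I push right.

>>> {"op": "play_rows", "data": {
  "deltas": [
    [-2.4,-7.6,0,0,0,0,0],
    [-2.4,-7.6,0,0,0,0,0],
    [-2.4,-7.6,0,0,0,0,0],
    [-1.8,-5.7,0,0,0,0,0],
    [-1.8,-5.7,0,0,0,0,0],
    [-1.8,-5.7,0,0,0,0,0],
    [-1.8,-5.7,0,0,0,0,0],
    [-1.8,-5.7,0,0,0,0,0]
  ]
}}

```text
clock: 6.85
position: [0.5491, 0.0578, 0.1783]
tool_rot: [-2.862, 1.571, 1.547]
force: [1.0, 2.3, 2.4]
grip_width: 0.0002
```

```bash
python3 -c "
from h import *
lever(save='pics/p3.png')"
```

```text
fore,across [-0.209 -1.344] area 29.0 TCP gb mm [ -0.7  42.2 178.2] force gb [-0.4  2.2  2.2]
```

View pics/p3.png

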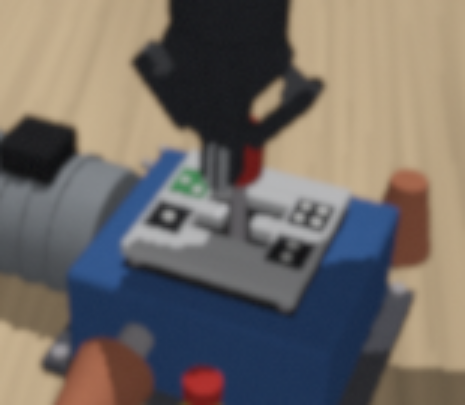

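The rod is now between the tongues, so the lever is crossing at about 2 N. I continue to the right.

>>> {"op": "play_rows", "data": {
  "deltas": [
    [-1.5,-4.8,0,0,0,0,0],
    [-1.5,-4.8,0,0,0,0,0],
    [-1.5,-4.8,0,0,0,0,0],
    [-1.5,-4.8,0,0,0,0,0],
    [-1.5,-4.8,0,0,0,0,0],
    [-1.5,-4.8,0,0,0,0,0],
    [-1.5,-4.8,0,0,0,0,0],
    [0,0,0,0,0,0,0]
  ]
}}

```text
clock: 7.9
position: [0.5385, 0.0239, 0.1782]
tool_rot: [-0.385, 1.57, -2.26]
force: [-0.4, -0.5, -0.2]
grip_width: 0.0001
```

>>> {"op": "play_rows", "data": {
  "deltas": [
    [-1.2,-3.8,0,0,0,0,0],
    [-0.9,-2.9,0,0,0,0,0],
    [-0.6,-1.9,0,0,0,0,0],
    [0,0,0,0,0,0,0]
  ]
}}

```text
clock: 8.4
position: [0.5359, 0.0157, 0.1782]
tool_rot: [-0.735, 1.571, -2.61]
force: [-0.2, 2.2, 1.0]
grip_width: -0.0003
```

```bash
python3 -c "
from h import *
lever(save='pics/p4.png')"
```

```text
fore,across [-0.212 -1.344] area 30.5 TCP gb mm [ -0.8  -1.  178.3] force gb [0.5 0.6 0.1]
```

View pics/p4.png

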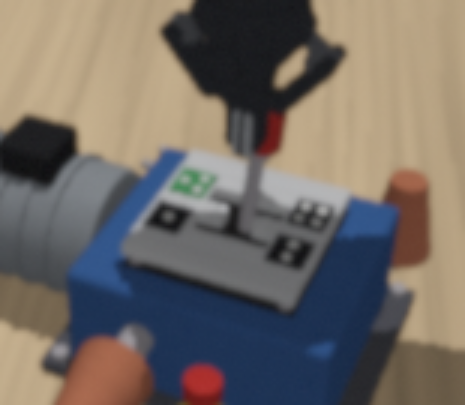

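The rod is now at the right end of the lane. I push a little further, then step clear to measure.

>>> {"op": "play_rows", "data": {
  "deltas": [
    [-0.6,-1.9,0,0,0,0,0],
    [-0.6,-1.9,0,0,0,0,0],
    [-0.3,-1,0,0,0,0,0],
    [0,0,0,0,0,0,0]
  ]
}}

```text
clock: 8.95
position: [0.5345, 0.011, 0.1783]
tool_rot: [-0.562, 1.571, -2.437]
force: [0.1, 2.3, -0.4]
grip_width: 0.0004
```

>>> {"op": "play_rows", "data": {
  "deltas": [
    [4.5,14.3,0,0,0,0,0],
    [4.5,14.3,0,0,0,0,0],
    [-31,9.6,0,0,0,0,0],
    [-31,9.6,0,0,0,0,0],
    [-10,3,0,0,0,0,0],
    [0,0,0,0,0,0,0]
  ]
}}

```text
clock: 9.7
position: [0.4719, 0.0626, 0.1786]
tool_rot: [1.848, 1.57, -0.025]
force: [0.2, -0.1, -0.2]
grip_width: -0.0001
```

```bash
python3 -c "
from h import *
lever(save='pics/p5.png')"
```

```text
fore,across [-0.036  0.166] area 113.5 TCP gb mm [-75.3  24.4 178.5] force gb [-0.3 -0.1  0.7]
```

View pics/p5.png

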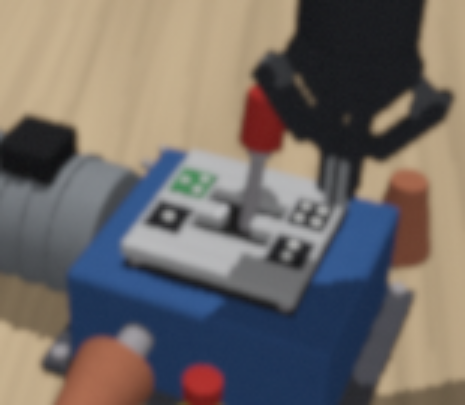

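The lever is in the lane on the right, with its top right corner hidden by the gripper. I go behind it and measure again.

>>> {"op": "play_rows", "data": {
  "deltas": [
    [-5.8,-18.8,0,0,0,0,0],
    [-5.8,-18.8,0,0,0,0,0],
    [-5.8,-18.8,0,0,0,0,0],
    [0,0,0,0,0,0,0]
  ]
}}

```text
clock: 10.25
position: [0.4548, 0.0043, 0.1782]
tool_rot: [0.7, 1.571, -1.177]
force: [0.5, 0.1, 0.1]
grip_width: -0.0001
```

```bash
python3 -c "
from h import *
lever(save='pics/p6.png')
im=vision.grab_frame('top');cv2.imwrite('pics/t6.png',cv2.resize(im[190:325,225:340,::-1],None,fx=4,fy=4))"
```

```text
fore,across [-0.022  0.242] area 164.5 TCP gb mm [-75.  -35.1 178.3] force gb [-0.6 -0.   0.5]
```

View pics/p6.png

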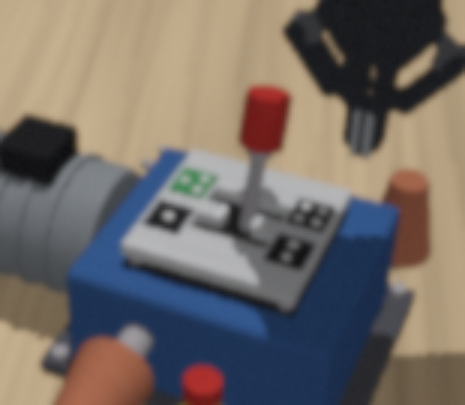

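The whole knob is visible: fore -0.02, across +0.24, so it is in the right column. Next is the forward push into third.

>>> {"op": "play_rows", "data": {
  "deltas": [
    [8.6,-2.7,0,0,0,0,0],
    [8.6,-2.7,0,0,0,0,0],
    [8.6,-2.7,0,0,0,0,0],
    [5.7,-1.8,0,0,0,0,0],
    [4.8,-1.5,0,0,0,0,0],
    [4.8,-1.5,0,0,0,0,0],
    [4.8,-1.5,0,0,0,0,0],
    [4.8,-1.5,0,0,0,0,0]
  ]
}}

```text
clock: 11.35
position: [0.5049, -0.0104, 0.1783]
tool_rot: [-1.154, 1.57, -3.028]
force: [-2.8, 0.5, 2.6]
grip_width: 0.0001
```

>>> {"op": "play_rows", "data": {
  "deltas": [
    [4.8,-1.5,0,0,0,0,0],
    [4.8,-1.5,0,0,0,0,0],
    [4.8,-1.5,0,0,0,0,0],
    [0,0,0,0,0,0,0]
  ]
}}

```text
clock: 11.85
position: [0.5195, -0.0149, 0.1782]
tool_rot: [2.753, 1.571, 0.878]
force: [-0.7, 1.5, 0.4]
grip_width: 0.0002
```

```bash
python3 -c "
from h import *
lever()"
```

```text
fore,across [0.146 0.242] area 161.0 TCP gb mm [ -7.5 -35.2 178.2] force gb [-1.  -0.4  1.2]
```

>>> {"op": "play_rows", "data": {
  "deltas": [
    [3.8,-1.2,0,0,0,0,0],
    [3.8,-1.2,0,0,0,0,0],
    [3.8,-1.2,0,0,0,0,0],
    [1.9,-0.6,0,0,0,0,0],
    [0,0,0,0,0,0,0]
  ]
}}

```text
clock: 12.52
position: [0.5326, -0.0191, 0.1782]
tool_rot: [-1.504, 1.571, 2.905]
force: [-2.2, 1.1, -1.3]
grip_width: -0.0002
```

>>> {"op": "play_rows", "data": {
  "deltas": [
    [1.4,-0.4,0,0,0,0,0],
    [1.4,-0.4,0,0,0,0,0]
  ]
}}

```text
clock: 12.78
position: [0.5353, -0.0199, 0.1783]
tool_rot: [-0.612, 1.571, -2.487]
force: [-2.2, 0.9, -1.2]
grip_width: 0.0001
```

```bash
python3 -c "
from h import *
lever()"
```

```text
fore,across [0.263 0.268] area 141.0 TCP gb mm [  9.4 -35.2 178.3] force gb [-2.5  0.2 -1.5]
```

Fore is about 0.26 and the force about 2.5 N, so it is not at the stop yet. I go on in 1 mm steps.

>>> {"op": "play_rows", "data": {
  "deltas": [
    [1,-0.3,0,0,0,0,0],
    [1,-0.3,0,0,0,0,0],
    [0,0,0,0,0,0,0]
  ]
}}

```text
clock: 13.2
position: [0.5374, -0.0205, 0.1783]
tool_rot: [2.024, 1.571, 0.15]
force: [-1.6, 0.9, -1.3]
grip_width: -0.0006
```

>>> {"op": "play_rows", "data": {
  "deltas": [
    [1,-0.3,0,0,0,0,0],
    [0,0,0,0,0,0,0]
  ]
}}

```text
clock: 13.45
position: [0.5384, -0.0208, 0.1783]
tool_rot: [2.017, 1.571, 0.142]
force: [-2.5, 0.3, -0.8]
grip_width: 0.0001
```

```bash
python3 -c "
from h import *
lever()"
```

```text
fore,across [0.278 0.245] area 140.0 TCP gb mm [ 12.4 -35.2 178.3] force gb [-2.2  0.1  0.2]
```

>>> {"op": "play_rows", "data": {
  "deltas": [
    [1,-0.3,0,0,0,0,0],
    [0,0,0,0,0,0,0]
  ]
}}

```text
clock: 13.75
position: [0.5394, -0.021, 0.1783]
tool_rot: [3.093, 1.571, 1.219]
force: [-2.5, 0.5, -0.4]
grip_width: -0.0002
```

>>> {"op": "play_rows", "data": {
  "deltas": [
    [1,-0.3,0,0,0,0,0],
    [0,0,0,0,0,0,0]
  ]
}}

```text
clock: 14.0
position: [0.5404, -0.0214, 0.1783]
tool_rot: [-2.907, 1.571, 1.502]
force: [-2.0, 0.3, -1.2]
grip_width: 0.0001
```

```bash
python3 -c "
from h import *
lever()"
```

```text
fore,across [0.294 0.254] area 139.0 TCP gb mm [ 14.5 -35.1 178.3] force gb [-2.3  0.3 -1.2]
```

>>> {"op": "play_rows", "data": {
  "deltas": [
    [1,-0.3,0,0,0,0,0],
    [0,0,0,0,0,0,0]
  ]
}}

```text
clock: 14.3
position: [0.5414, -0.0217, 0.1783]
tool_rot: [3.132, 1.571, 1.257]
force: [-2.0, 0.4, -0.0]
grip_width: -0.0001
```

>>> {"op": "play_rows", "data": {
  "deltas": [
    [0.8,-0.2,0,0,0,0,0],
    [0,0,0,0,0,0,0]
  ]
}}

```text
clock: 14.55
position: [0.5421, -0.0218, 0.1782]
tool_rot: [-1.309, 1.571, 3.1]
force: [-3.1, 1.1, -0.7]
grip_width: 0.0003
```

>>> {"op": "play_rows", "data": {
  "deltas": [
    [0.8,-0.2,0,0,0,0,0],
    [0,0,0,0,0,0,0]
  ]
}}

```text
clock: 14.8
position: [0.5427, -0.022, 0.1781]
tool_rot: [-1.386, 1.57, 3.023]
force: [-5.0, 1.4, -1.9]
grip_width: -0.0001
```

```bash
python3 -c "
from h import *
lever(save='pics/p7.png')"
```

```text
fore,across [0.308 0.249] area 135.0 TCP gb mm [ 16.9 -35.1 178.2] force gb [-5.1  0.7 -1.2]
```

View pics/p7.png

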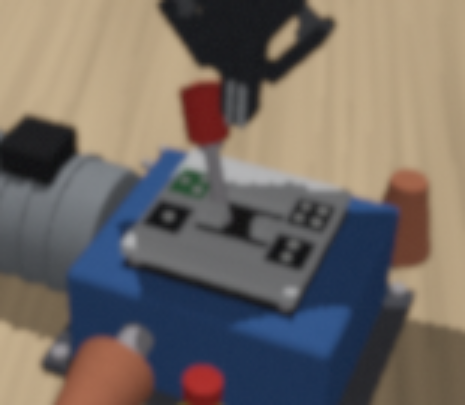

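The knob leans fully forward over the third slot, and the force has started to rise. One more small nudge will confirm the stop, then I release.

>>> {"op": "play_rows", "data": {
  "deltas": [
    [0.7,-0.2,0,0,0,0,0],
    [0,0,0,0,0,0,0]
  ]
}}

```text
clock: 15.1
position: [0.5431, -0.0221, 0.1781]
tool_rot: [-1.32, 1.57, 3.089]
force: [-6.2, 2.3, -1.5]
grip_width: -0.0003
```

>>> {"op": "play_rows", "data": {
  "deltas": [
    [-10,3,0,0,0,0,0],
    [-28,9,0,0,0,0,0],
    [-38,12,10,0,0,0,0],
    [-25,0,30,0,0,0,0],
    [0,-40,20,0,0,0,0],
    [0,-40,0,0,0,0,0],
    [0,-40,0,0,0,0,0],
    [0,-40,0,0,0,0,0]
  ]
}}

```text
clock: 16.1
position: [0.4427, -0.1596, 0.2388]
tool_rot: [1.41, 1.569, -0.464]
force: [0.3, 0.2, 0.1]
grip_width: 0.0001
```

>>> {"op": "play_rows", "data": {
  "deltas": [
    [0,-20,0,0,0,0,0],
    [0,0,0,0,0,0,0],
    [0,0,0,0,0,0,0]
  ]
}}

```text
clock: 16.48
position: [0.4428, -0.1775, 0.2385]
tool_rot: [1.745, 1.57, -0.129]
force: [0.2, -0.6, 0.2]
grip_width: 0.0001
```

```bash
python3 -c "
from h import *
lever()
lever('top',(225,190,340,325))
a=vision.grab_frame('top')[110:350,170:410,::-1];b=vision.grab_frame('side')[150:340,200:390,::-1]
cv2.imwrite('pics/p8.png',np.hstack([cv2.resize(a,(400,400)),cv2.resize(b,(400,400))]))"
```

```text
fore,across [0.303 0.256] area 160.0 TCP gb mm [ -32.3 -213.1  238.5] force gb [-0.3  0.6  0.3]
fore,across [0.313 0.266] area 197.0 TCP gb mm [ -32.3 -213.1  238.5] force gb [ 0.2 -0.3 -0.3]
```

View pics/p8.png

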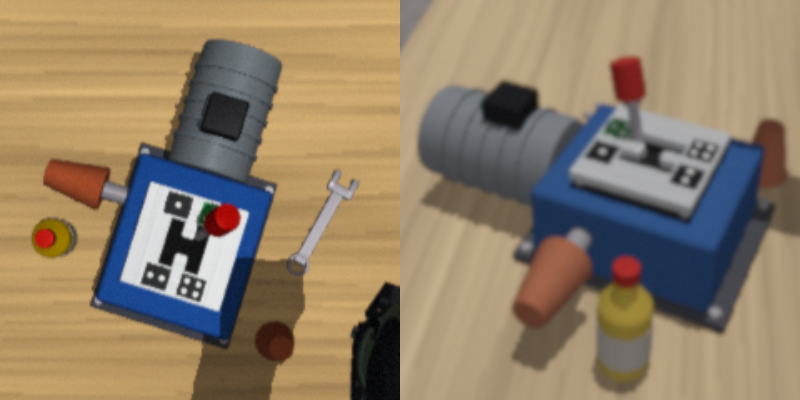

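Both views show the lever fully home in third, with the bottle, cone and spanner in place and the gripper clear.

```bash
python3 -c "
from workcell import workorder
print(workorder.job_done())"
```

```text
the job is handed in; nothing more can be done
None
```

The gearbox is in third gear and the job is handed in. With closed fingers I pushed the knob forward out of second into the middle lane, then right, then forward to the stop in the far right slot.

**Final position:** after I let go, the side view read fore 0.303 and across 0.256, and the top view 0.313 and 0.266. The stop is at 0.30, and both views agree within measuring error.

**Forces and time:** the readings after each move were about 2–4 N while pushing and about 6.6 N at most, when pressing against the stop. The last reading before hand-in was at about 16.5 s.

**Surroundings:** in the last pictures the bottle, spare cone and spanner look unmoved by eye. I did not measure them. The gripper was well clear of everything.

**Checks that failed:** the side-view reading was useless during the sideways push and slightly off just after it, because the gripper hid the knob. I measured again from behind the knob before the last push.

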